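# Select the fifth lens on the profile projector's control box

### The arm

A 6-joint arm with a two-finger parallel gripper is mounted at the origin on the work surface. World frame = base frame: x ahead of the robot, y to its left, z up, the work surface at z = 0. Lengths are in m, angles in rad, forces in N, time in s.
With the tool pointing down it reaches from about 0.275 to 0.975 m from the base axis. Payload 8.4 kg.
Tool frame: the origin (TCP) lies at the very end of the fingers, on their centre line; the grasp point (between the pads) lies 19 mm behind it; z points along the fingers, y is the line along which they close (so a half turn about z gives the same grasp; the last joint's range is limited). The gripper opens to 92 mm and grips with 3 to 60 N. Pads are 20 mm wide; open, the fingers measure 128 mm over their backs; the gripper's body (75 mm by 189 mm) begins 69 mm behind the grasp point.
Start: joints at [-0.002, 0.353, 1.633, -0, 1.155, -0.002], TCP at [0.625, -0, 0.215] pointing down, gripper open.
Joint ranges: [-2.63, 2.63], [-0.92, 2.1], [0.06, 2.66], [-1.3, 4.44], [0, 2.69], [-3.02, 3.02]. Speed limits (rad/s): [2.22, 2.22, 2.79, 3.14, 3.14, 3.14].

### API

Orientations are given as a unit quaternion [w, x, y, z].
In Python, from station import ctrl gives the robot as it stands.
- The arm moves only by the tool move_arm, never from a script. Its argument "moves" is a list of rows, each an object of numbers: "x", "y", "z": the shift along the world's x, y, z in m; "turn": the turn about the world's z in rad; "hand": the closure, from -1 (fully open) to 1 (shut). In form: [{"x": .., "y": .., "z": .., "turn": .., "hand": ..}, ...]. A call has 1 to 10 rows; each row shifts and turns the commanded pose from where the row before left it; what a row does not reach is not made up. A row lasts 1/10 s, in which the tool goes at most 50 mm and 8.59 degrees, less where a joint would pass 70% of its speed; a pose out of reach is approached as far as the arm can. A call is refused whole if a number of a shift passes 0.05 or a number of a turn 0.15, either way. A call with a gripper value outside its range is refused whole. The fingers move at their own pace and stop on an object; "force" is the grip in N (left out, the last holds). Time passes only in rows, so rows that do not move let the fingers close. It gives the time, the measured TCP pose, the force, the opening and the grip force at its end, in the units of the state.
- ctrl.read_state(): the state, without advancing time (a new reading comes with each control period).
- ctrl.read_camera(name): name is "scene" or "side" or "wrist"; returns a dict with "color" (480x640x3 uint8, red, green, blue), "intrinsics" (3x3 intrinsics, pixels), "origin" and "rotation" of the camera in the world. Camera axes: x right, y up, looking along -z (the intrinsics and any distortion apply to the point x, -y, -z); pixel columns grow to the right and rows downward; lengths in m; the calibration is good to about 2 mm. A picture is of the moment at which its call begins. There is no depth.
- ctrl.finish_job(): hands the job in; it is judged then, once.
The state is a dict: "time": time; "joints": joint angles; "joint_velocities": joint speeds; "effort": joint torques, N m; "eef_pos": TCP position; "orientation": TCP orientation; "contact_force": force on the tool from outside, world axes, zero at the start; "ft_torque": the same for the moment, N m; "finger_gap": finger opening in m; "gripper_force": force on a finger pad.
Only numpy, scipy, OpenCV 4.12 (cv2) and the standard library are available. Lean on these libraries where they do the work, as an engineer would, in place of code of your own. Each camera call takes 0.05 s, during which the arm holds its last target. There are 200 camera calls.

### The job

On the profile projector's control box, gently push the lever of the lens selector clockwise with a fingertip, counting the clicks, to the fifth position (the row of five dots), without going past it. Then press the round button beside it all the way down and let it come up again. Do not grip the lever, do not shove or lift the box, and leave the gauges and the bushing as they stand.

Things in the scene. Friction and masses are not known exactly. Their poses are not given: they have to be found in the camera images.
- control_box: Loose cream box with a flat grey top panel, 190 (x) by 290 (y) by 55 mm high, about 3 kg on rubber feet, on the table. Origin: centre of its underside; z up, x points away from the robot's side, y to its left; turned up to 0.35 rad. In its frame the selector's axis is at (-30, 45) mm and the button at (-30, -105) mm.
- selector (a joint): Turn of the selector, rad: 0 in the first position (one dot, at the anticlockwise stop), growing clockwise seen from above. Spring detents at 0, 0.524, 1.047, 1.571, 2.094 (the fifth) and 2.618. Starts in the first, second or third. Leaving a detent takes about 0.1 N m; past half way (0.26 rad) it snaps into the next and stays; let go before, it springs back.
- lever: Black pointer lever, white line on top. Origin on the turning axis, 1 mm above the box top; x along the lever to its tip, z up. Round hub, 48 mm across, 34 mm high; straight flat-sided bar 14 mm wide (y), reaching 62 mm from the axis, from 6 to 34 mm above the origin. Push the bar's flat side 40 to 55 mm from the axis. In the first position it points 75 degrees left of the box's x axis.
- lever_tip (a point): Middle of the end face of the lever's bar, 62 mm from the axis and 20 mm above the lever's origin; it lies over the start of the dot rows.
- five_dots (a point): Middle of the radial row of five flat black dots on the panel, 80 mm from the selector's axis, 45 degrees right of the box's x axis: the fifth position. Six such rows, of 1 to 6 dots, start 67 mm from the axis and mark the positions, 30 degrees apart, from one dot at the left clockwise to six dots at the right.
- enter_button (a joint): Travel of the push button, m: 0 up, 0.006 fully down (about 5 N); a spring lifts it again.
- enter_button_top (a point): Centre of the top of the round white push button, 30 mm in diameter in a black collar, pressed straight down.
- ring_gauge: Loose steel ring lying flat on the table, 58 mm outside, 32 mm inside, 22 mm high, beside the box, left or right; to be left alone. Origin: centre of its underside.
- plug_gauge: Loose stepped steel plug standing upright on the table beside the box, on the other side: 32 mm in diameter, thinner aluminium handle above, 75 mm high; to be left alone. Origin: centre of its underside.
- bushing: Small loose brass flanged bushing standing on the box top behind the button, 32 mm in diameter, 26 mm high; to be left alone. Origin: centre of its underside.

How it is judged:
On the way, in this order (a step that is already met when the one before it is completed fails the run):
1. the selector rests at the fifth position (value of joint selector between 1.97 and 2.22 rad), for 0.3 s.
2. the button is pressed fully down (value of joint enter_button above 0.0048 m), for 0.05 s.
At the end, for the whole second after the job is handed in: The selector rests in its fifth detent (2.094 rad, within 0.12), the button has been pressed fully (over 4.8 mm) after that and is up again (under 1.5 mm), and the box stands within 20 mm of where it was (all of step 1 and value of joint enter_button below 0.0015 m and distance of control_box from where it was at the start of the episode below 0.02 m); the robot touches nothing.
It fails at once if the selector is pushed past the fifth position (over half way to the sixth) (value of joint selector above 2.4 rad).
It fails at once if the button is pressed before the selector is at the fifth position (value of joint enter_button above 0.003 m and not (value of joint selector between 1.9 and 2.28 rad)).
It fails at once if the lever is gripped or forced (more than 18 N between the fingers and the lever) (contact force between the fingers and lever above 18 N).
It fails at once if the box is shoved (over 20 mm) or lifted or tipped (distance of control_box from where it was at the start of the episode above 0.02 m or height (world z) of control_box above 0.01 m or angle between control_box's own z axis and vertical above 0.08 rad).
It fails at once if a gauge or the bushing is moved (a gauge over 20 mm, the bushing over 25 mm), lifted or tipped (distance of any of ring_gauge, plug_gauge from where it was at the start of the episode above 0.02 m or distance of bushing from where it was at the start of the episode above 0.025 m or angle between any of plug_gauge, bushing, ring_gauge's own z axis and vertical above 0.3 rad).
It also fails if it takes over 51 s, if anything falls off the work surface, if the arm or the gripper's body presses on something with over 40 N, if the wrist force passes 120 N, or if a joint passes its speed limit or range.

## Working session

There is one attempt and no reset: what is moved stays moved. The work goes in short steps, Python scripts to look and compute and a tool call to move; the robot and the scene stay as the last step left them, time stands still between calls to the robot, and variables do not carry over. Pictures are saved under pics/ and viewed, at most 10 in all, crops included, and the job is handed in when it is done.

Besides the shell and the picture viewer there is one more tool, called after "Emit:" as a command line: name --argument value ..., lists and objects as JSON in quotes. move_arm: Moves the arm, as the interface text tells. Its arguments: {"type":"object","properties":{"moves":{"type":"array"},"force":{"type":"number"}},"required":["moves"]}

```bash
mkdir -p pics; cat > h.py <<'E'
import numpy as np, cv2
from station import ctrl
def shot(n,f):
    c=ctrl.read_camera(n); cv2.imwrite(f,c["color"][:,:,::-1])
    np.savez(f[:-4]+'.npz',K=c["intrinsics"],o=c["origin"],R=c["rotation"]); print(n,{k:(v if k!='color' else 0) for k,v in c.items()})
    return c
def ray(f,u,v,z):
    d=np.load(f); p=np.linalg.solve(d['K'],[u,v,1.]); r=d['R']@np.array([p[0],-p[1],-p[2]]); o=d['o']
    return o+r*(z-o[2])/r[2]
def proj(f,P):
    d=np.load(f); q=d['R'].T@(np.array(P)-d['o']); p=d['K']@np.array([q[0],-q[1],-q[2]]); return p[:2]/p[2]
E
python3 - <<'E'
from h import *
shot('scene','pics/s1.png');shot('wrist','pics/w1.png')
E
```

```text
scene {'color': 0, 'intrinsics': array([[535.02100729,   0.        , 323.90437225],
       [  0.        , 535.02100729, 242.61781326],
       [  0.        ,   0.        ,   1.        ]]), 'origin': array([ 1.07536653, -0.09892014,  0.75442763]), 'rotation': array([0.75627086, 0.25408141, 0.19229617, 0.5714186 ])}
wrist {'color': 0, 'intrinsics': array([[332.07972278,   0.        , 316.50020537],
       [  0.        , 332.07972278, 234.89210479],
       [  0.        ,   0.        ,   1.        ]]), 'origin': array([0.6253043 , 0.07930397, 0.38254511]), 'rotation': array([ 9.89927625e-01, -1.41572979e-01,  5.67123054e-04, -2.58731865e-04])}
```

```bash
python3 - <<'E'
s=open('h.py').read()
s=s.replace('from station','from scipy.spatial.transform import Rotation as Ro\nfrom station').replace('R=c["rotation"])','R=Ro.from_quat(c["rotation"],scalar_first=True).as_matrix())')
s=s[:s.index('; print(n')]+s[s.index('\n    return c'):]
open('h.py','w').write(s)
E
python3 - <<'E'
from h import *
shot('scene','pics/s1.png');shot('wrist','pics/w1.png')
E
```

```text
(no output)
```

View pics/s1.png

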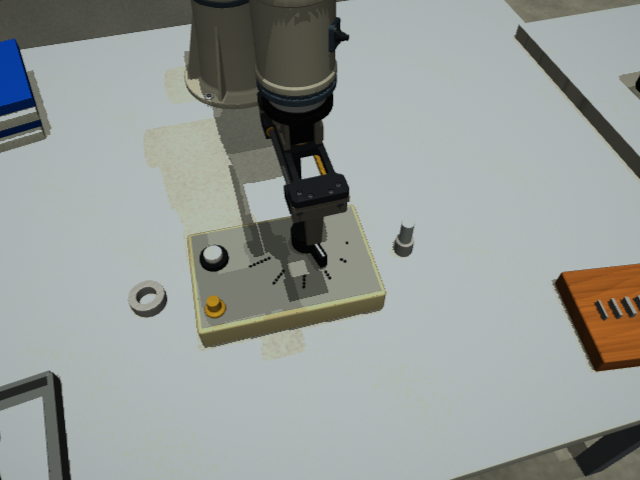

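View pics/w1.png

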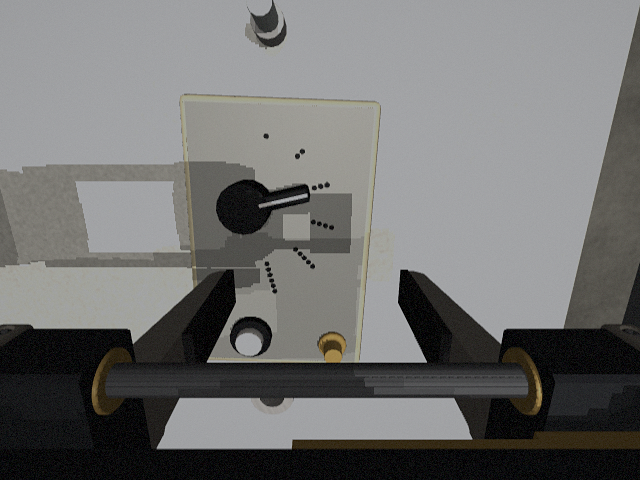

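The lever points at the three dots (third position). The wrist picture shows the dot rows: one dot at (266,136), five dots (296–312, 249–266). The ring is on the right, the plug on the left and the bushing at (332,350).

```bash
cat > fit.py <<'E'
from h import *
from scipy.optimize import least_squares
def box(p,b,z):
    c,s=np.cos(p[2]),np.sin(p[2]); return [p[0]+c*b[0]-s*b[1],p[1]+s*b[0]+c*b[1],z]
def row(k,r): a=np.radians(75-30*(k-1)); return (-.03+r*np.cos(a),.045+r*np.sin(a))
E
python3 - <<'E'
from fit import *
f='pics/w1.npz'
obs=[((-.095,.145),(181,95)),((.095,.145),(380,102)),(row(1,.067),(266,136)),(row(2,.067),(297,156)),(row(3,.067),(314,188)),(row(4,.067),(313,222)),(row(5,.067),(296,249)),(row(6,.067),(267,264)),(row(5,.093),(313,267)),(row(6,.0995),(275,291))]
r=least_squares(lambda p:np.concatenate([proj(f,box(p,b,.055))-np.array(u) for b,u in obs]),[.6,0,0])
print(r.x,np.round(r.fun.reshape(-1,2),1))
p=r.x;np.save('p.npy',p)
print('axis',box(p,(-.03,.045),0),'btn',box(p,(-.03,-.105),0))
print('lever world ang',15+np.degrees(p[2]))
print('proj tip',proj(f,box(p,row(3,.062),.09)),'btn',proj(f,box(p,(-.03,-.105),.055)))
print('bushing',ray(f,332,345,.07))
s=ctrl.read_state();print(s['eef_pos'],s['orientation'],s['time'])
print('ring scene',ray('pics/s1.npz',147,298,.01),'plug',ray('pics/s1.npz',404,243,.02))
E
```

```text
[ 0.58626321 -0.02962935 -0.0365672 ] [[-5.1 -1.9]
 [ 3.2 -0.9]
 [ 0.3  0.7]
 [ 0.7  0.6]
 [ 0.6  0.5]
 [ 0.5  0.5]
 [-0.1  0.9]
 [ 0.1  0.5]
 [-0.1 -0.1]
 [ 0.   0.8]]
axis [np.float64(0.5579284230546089), np.float64(0.016437343088114877), 0] btn [np.float64(0.5524445659255616), np.float64(-0.13346238109771608), 0]
lever world ang 12.904853980713337
proj tip [308.89180555 195.47310108] btn [252.14237845 334.63873104]
bushing [ 0.64182099 -0.13658906  0.07      ]
[6.24701090e-01 3.07941314e-05 2.14162874e-01] [-2.89434016e-04  7.07077630e-01  7.07135807e-01 -3.02842721e-04] 0.2
ring scene [ 0.5623782  -0.25147316  0.01      ] plug [0.57820584 0.1851208  0.02      ]
```

Emit:
move_arm --moves '[{"turn": 0.15,"hand": 1,"x": -0.003,"y": 0.007},{"turn": 0.15,"hand": 1,"x": -0.003,"y": 0.007},{"turn": 0.15,"hand": 1,"x": -0.003,"y": 0.007},{"turn": 0.15,"hand": 1,"x": -0.003,"y": 0.007},{"turn": 0.15,"hand": 1,"x": -0.003,"y": 0.007},{"turn": 0.15,"hand": 1,"x": -0.003,"y": 0.007},{"turn": 0.15,"hand": 1,"x": -0.003,"y": 0.007},{"turn": 0.15,"hand": 1,"x": -0.003,"y": 0.007},{"turn": 0.15,"hand": 1,"x": -0.003,"y": 0.007},{"turn": 0.15,"hand": 1,"x": -0.003,"y": 0.007}]'

```text
invalid input at $.moves[0]: expected keys x, y, z, turn, hand
```

Emit:
move_arm --moves '[{"turn": 0.15,"hand": 1,"x": -0.001,"y": 0.002},{"turn": 0.15,"hand": 1},{"z": -0.03,"hand": 1},{"z": -0.03,"hand": 1},{"z": -0.02,"hand": 1},{"hand": 1},{"hand": 1}]'

```text
invalid input at $.moves[0]: expected keys x, y, z, turn, hand
```

```bash
python3 - <<'E'
from h import *
shot('wrist','pics/w2.png');shot('side','pics/d2.png')
s=ctrl.read_state();print(s['eef_pos'],s['finger_gap'],s['joints'],s['time'])
a=cv2.imread('pics/w2.png');b=cv2.imread('pics/d2.png')
cv2.imwrite('pics/c2.png',np.vstack([cv2.resize(a,(400,300)),cv2.resize(b,(400,300))]))
E
```

```text
[ 6.24844817e-01 -1.51122087e-05  2.14351717e-01] 0.09189668689112149 [-2.42681300e-03  3.53214069e-01  1.63362750e+00  3.85601107e-06
  1.15520272e+00 -2.37460913e-03] 0.3
```

View pics/c2.png

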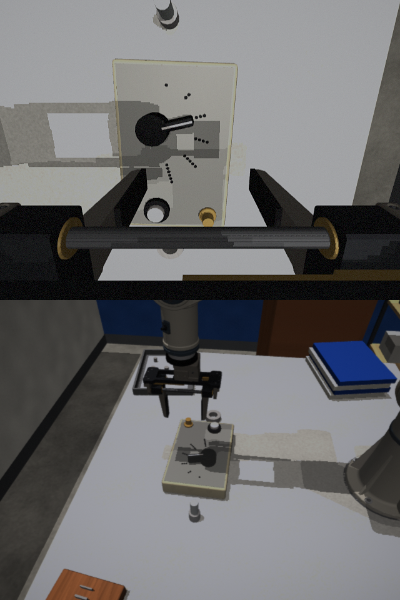

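The calls were refused because every key is required, so nothing moved and the picture shows the unchanged scene. I'll resend with all the keys.

Emit:
move_arm --moves '[{"turn": 0.15,"hand": 1,"x": -0.003,"y": 0.007,"z": 0},{"turn": 0.15,"hand": 1,"x": -0.003,"y": 0.007,"z": 0},{"turn": 0.15,"hand": 1,"x": -0.003,"y": 0.007,"z": 0},{"turn": 0.15,"hand": 1,"x": -0.003,"y": 0.007,"z": 0},{"turn": 0.15,"hand": 1,"x": -0.003,"y": 0.007,"z": 0},{"turn": 0.15,"hand": 1,"x": -0.003,"y": 0.007,"z": 0},{"turn": 0.15,"hand": 1,"x": -0.003,"y": 0.007,"z": 0},{"turn": 0.15,"hand": 1,"x": -0.003,"y": 0.007,"z": 0},{"turn": 0.15,"hand": 1,"x": -0.003,"y": 0.007,"z": 0},{"turn": 0.15,"hand": 1,"x": -0.003,"y": 0.007,"z": 0}]'

```text
time: 1.3
eef_pos: [0.5948, 0.0703, 0.2145]
orientation: [-0.0, 0.032, 0.999, -0.0]
contact_force: [-0.5, 0.4, -0.3]
finger_gap: 0.014
gripper_force: 0.0
```

Emit:
move_arm --moves '[{"turn": 0.15,"hand": 1,"x": -0.001,"y": 0.002,"z": 0},{"turn": 0.15,"hand": 1,"x": 0,"y": 0,"z": 0},{"turn": 0,"hand": 1,"x": 0,"y": 0,"z": -0.03},{"turn": 0,"hand": 1,"x": 0,"y": 0,"z": -0.03},{"turn": 0,"hand": 1,"x": 0,"y": 0,"z": -0.02},{"turn": 0,"hand": 1,"x": 0,"y": 0,"z": 0},{"turn": 0,"hand": 1,"x": 0,"y": 0,"z": 0}]'

```text
time: 2.0
eef_pos: [0.5941, 0.072, 0.1349]
orientation: [-0.0, -0.114, 0.993, 0.0]
contact_force: [-0.4, 0.2, 0.2]
finger_gap: 0.0003
gripper_force: 0.0
```

```bash
python3 - <<'E'
from h import *
shot('wrist','pics/w3.png');shot('side','pics/d3.png')
s=ctrl.read_state();print(s['eef_pos'],s['orientation'],s['finger_gap'],s['joints'],s['time'])
print(proj('pics/w3.npz',s['eef_pos']))
a=cv2.imread('pics/w3.png');b=cv2.imread('pics/d3.png')
cv2.imwrite('pics/c3.png',np.vstack([cv2.resize(a,(400,300)),cv2.resize(b[160:385,250:550],(400,300),interpolation=2)]))
E
```

```text
[0.59497383 0.07211118 0.13598548] [ 1.01271340e-03 -1.14350311e-01  9.93439973e-01 -1.68694906e-06] 0.00028376825926985846 [ 1.18115798e-01  3.96756380e-01  1.76131313e+00 -1.26215846e-05
  9.81497742e-01 -1.68187564e+00] 2.1
[316.78046908 288.29201302]
```

View pics/c3.png

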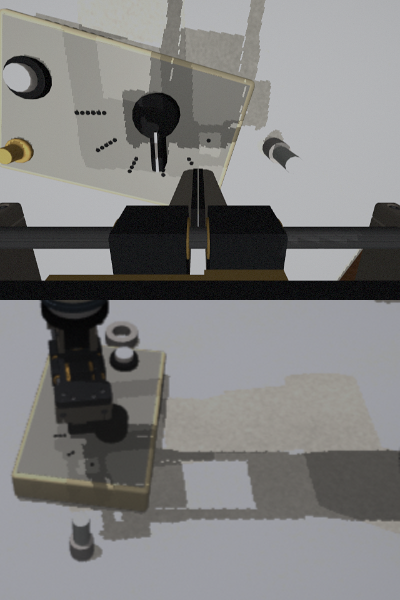

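The closed fingertips stand clear to the left of the lever and taper to about 16–20 mm at the tip. I'll go down and approach.

Emit:
move_arm --moves '[{"turn": 0,"hand": 1,"x": 0,"y": 0,"z": -0.03},{"turn": 0,"hand": 1,"x": 0,"y": 0,"z": -0.025},{"turn": 0,"hand": 1,"x": 0,"y": 0,"z": -0.01},{"turn": 0,"hand": 1,"x": 0.002,"y": -0.01,"z": 0},{"turn": 0,"hand": 1,"x": 0.002,"y": -0.01,"z": 0},{"turn": 0,"hand": 1,"x": 0,"y": 0,"z": 0}]'

```text
time: 2.7
eef_pos: [0.5995, 0.0505, 0.0711]
orientation: [0.001, -0.114, 0.994, -0.0]
contact_force: [-0.1, 0.1, 0.1]
finger_gap: 0.0006
gripper_force: 0.0
```

Emit:
move_arm --moves '[{"turn": 0,"hand": 1,"x": 0.0005,"y": -0.002,"z": 0},{"turn": 0,"hand": 1,"x": 0.0005,"y": -0.002,"z": 0},{"turn": 0,"hand": 1,"x": 0.0005,"y": -0.002,"z": 0},{"turn": 0,"hand": 1,"x": 0,"y": 0,"z": 0}]'

```text
time: 3.1
eef_pos: [0.6, 0.0461, 0.07]
orientation: [0.001, -0.114, 0.993, 0.0]
contact_force: [0.8, 1.7, 1.3]
finger_gap: 0.0006
gripper_force: 0.9
```

Emit:
move_arm --moves '[{"turn": 0,"hand": 1,"x": 0.0005,"y": -0.002,"z": 0},{"turn": 0,"hand": 1,"x": 0.0005,"y": -0.002,"z": 0},{"turn": 0,"hand": 1,"x": 0,"y": 0,"z": 0}]'

```text
time: 3.4
eef_pos: [0.6005, 0.0417, 0.0695]
orientation: [-0.0, -0.114, 0.993, -0.0]
contact_force: [0.2, 1.1, 0.5]
finger_gap: 0.0004
gripper_force: 0.5
```

```bash
python3 - <<'E'
from h import *
p=np.load('p.npy')
shot('wrist','pics/w4.png')
s=ctrl.read_state();print(s['eef_pos'],s['contact_force'],s['time'])
a=cv2.imread('pics/w4.png');cv2.imwrite('pics/c4.png',cv2.resize(a[60:300,150:470],(640,480)))
E
```

```text
[0.60024637 0.04172058 0.06935409] [0.92948348 1.01142672 0.41233806] 3.45
```

View pics/c4.png

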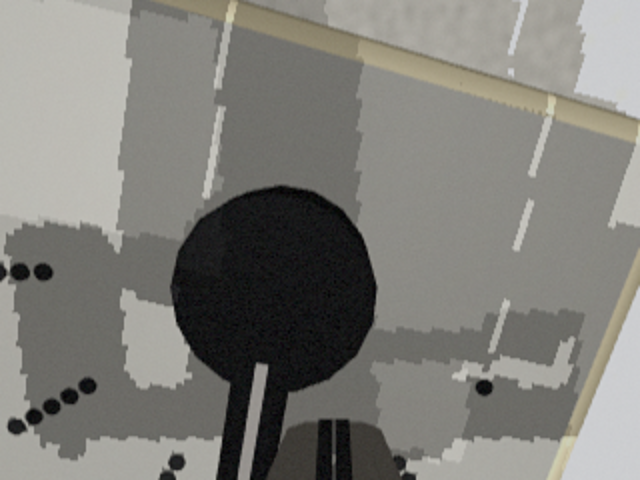

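```bash
python3 - <<'E'
import numpy as np
A=np.array([.5579,.0164])
for th in [7,1,-5,-8,-14,-20,-26,-32,-36,-39]:
    a=np.radians(th); print(th,np.round(A+.047*np.array([np.cos(a),np.sin(a)])+.02*np.array([-np.sin(a),np.cos(a)]),4))
E
```

```text
7 [0.6021 0.042 ]
1 [0.6045 0.0372]
-5 [0.6065 0.0322]
-8 [0.6072 0.0297]
-14 [0.6083 0.0244]
-20 [0.6089 0.0191]
-26 [0.6089 0.0138]
-32 [0.6084 0.0085]
-36 [0.6077 0.005 ]
-39 [0.607  0.0024]
```

Emit:
move_arm --moves '[{"turn": -0.05,"hand": 1,"x": 0.0015,"y": -0.0024,"z": 0},{"turn": -0.05,"hand": 1,"x": 0.0015,"y": -0.0024,"z": 0},{"turn": -0.05,"hand": 1,"x": 0.0013,"y": -0.0025,"z": 0},{"turn": -0.05,"hand": 1,"x": 0.001,"y": -0.0025,"z": 0},{"turn": 0,"hand": 1,"x": 0,"y": 0,"z": 0}]'

```text
time: 3.95
eef_pos: [0.6054, 0.0317, 0.0692]
orientation: [-0.001, -0.014, 1.0, -0.0]
contact_force: [0.9, 0.1, -0.0]
finger_gap: 0.0007
gripper_force: 0.0
```

Emit:
move_arm --moves '[{"turn": -0.05,"hand": 1,"x": 0.0007,"y": -0.0025,"z": 0},{"turn": 0,"hand": 1,"x": 0,"y": 0,"z": 0},{"turn": 0,"hand": 1,"x": 0,"y": 0,"z": 0}]'

```text
time: 4.25
eef_pos: [0.6062, 0.0296, 0.0694]
orientation: [-0.0, 0.009, 1.0, -0.0]
contact_force: [-0.9, -0.3, -0.4]
finger_gap: 0.0003
gripper_force: 0.0
```

```bash
python3 - <<'E'
from h import *
shot('wrist','pics/w5.png')
s=ctrl.read_state();print(s['eef_pos'],s['contact_force'],s['time'])
a=cv2.imread('pics/w5.png');cv2.imwrite('pics/c5.png',cv2.resize(a[60:300,150:470],(640,480)))
E
```

```text
[0.6062795  0.0297275  0.06946095] [-0.41856694 -0.01993784 -0.46238001] 4.3
```

View pics/c5.png

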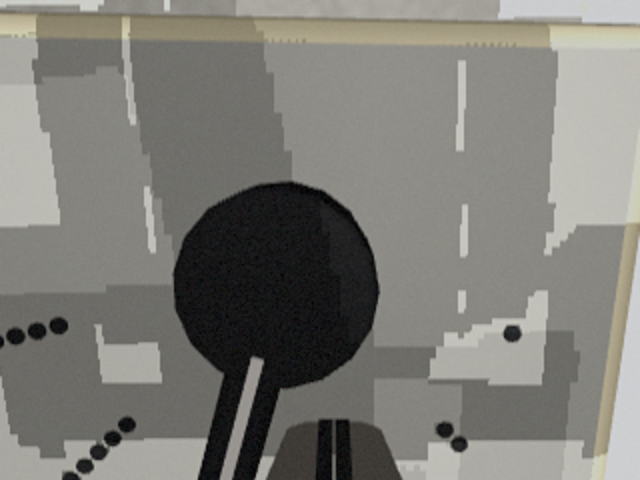

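One click: the lever has snapped away from the finger into the fourth position. On to the next.

Emit:
move_arm --moves '[{"turn": -0.05,"hand": 1,"x": 0.001,"y": -0.0027,"z": 0},{"turn": -0.05,"hand": 1,"x": 0.0008,"y": -0.0027,"z": 0},{"turn": -0.05,"hand": 1,"x": 0.0005,"y": -0.0026,"z": 0},{"turn": -0.05,"hand": 1,"x": 0.0002,"y": -0.0026,"z": 0},{"turn": -0.05,"hand": 1,"x": 0,"y": -0.0026,"z": 0},{"turn": -0.05,"hand": 1,"x": 0,"y": -0.0026,"z": 0},{"turn": 0,"hand": 1,"x": 0,"y": 0,"z": 0}]'

```text
time: 5.0
eef_pos: [0.6088, 0.0139, 0.0695]
orientation: [-0.0, 0.16, 0.987, -0.0]
contact_force: [-0.3, 1.0, -0.0]
finger_gap: 0.0006
gripper_force: 0.1
```

Emit:
move_arm --moves '[{"turn": -0.05,"hand": 1,"x": -0.0002,"y": -0.0026,"z": 0},{"turn": -0.05,"hand": 1,"x": -0.0003,"y": -0.0026,"z": 0},{"turn": 0,"hand": 1,"x": 0,"y": 0,"z": 0}]'

```text
time: 5.3
eef_pos: [0.6084, 0.0086, 0.0696]
orientation: [-0.0, 0.208, 0.978, -0.0]
contact_force: [1.0, -0.3, -1.0]
finger_gap: 0.0003
gripper_force: 0.0
```

Emit:
move_arm --moves '[{"turn": -0.03,"hand": 1,"x": -0.0003,"y": -0.0015,"z": 0},{"turn": -0.03,"hand": 1,"x": -0.0003,"y": -0.0015,"z": 0},{"turn": 0,"hand": 1,"x": 0,"y": 0,"z": 0},{"turn": 0,"hand": 1,"x": 0,"y": 0,"z": 0}]'

```text
time: 5.7
eef_pos: [0.6079, 0.0057, 0.0696]
orientation: [-0.0, 0.238, 0.971, -0.0]
contact_force: [0.4, -0.5, 0.0]
finger_gap: 0.0003
gripper_force: 0.0
```

```bash
python3 - <<'E'
from h import *
shot('wrist','pics/w6.png')
s=ctrl.read_state();print(s['eef_pos'],s['contact_force'],s['time'])
a=cv2.imread('pics/w6.png');cv2.imwrite('pics/c6.png',cv2.resize(a[60:300,150:470],(640,480)))
E
```

```text
[0.60788103 0.00571139 0.06955391] [ 0.97352804  0.14569883 -0.04199071] 5.75
```

View pics/c6.png

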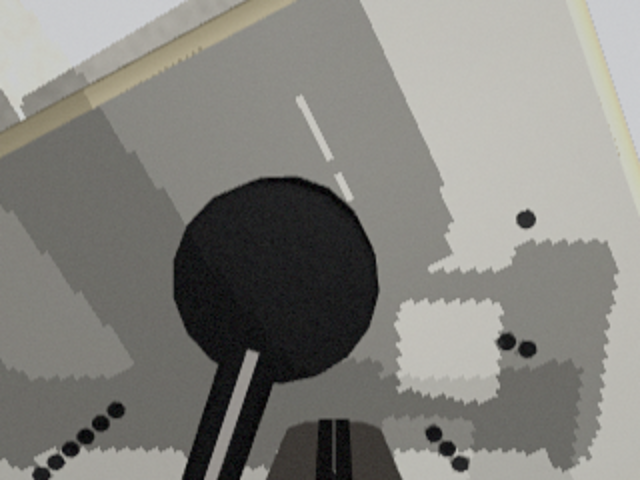

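Second click: the six-dot row is the next one clockwise of the lever, so it rests at the fifth position. I'll back off, rise and go over the button.

Emit:
move_arm --moves '[{"turn": 0,"hand": 1,"x": 0.003,"y": 0.004,"z": 0},{"turn": 0,"hand": 1,"x": 0,"y": 0,"z": 0.03},{"turn": 0,"hand": 1,"x": 0,"y": 0,"z": 0.04},{"turn": 0,"hand": 1,"x": -0.01,"y": -0.023,"z": 0},{"turn": 0,"hand": 1,"x": -0.01,"y": -0.024,"z": 0},{"turn": 0,"hand": 1,"x": -0.01,"y": -0.024,"z": 0},{"turn": 0,"hand": 1,"x": -0.01,"y": -0.024,"z": 0},{"turn": 0,"hand": 1,"x": -0.01,"y": -0.024,"z": 0},{"turn": 0,"hand": 1,"x": -0.0085,"y": -0.024,"z": 0},{"turn": 0,"hand": 1,"x": 0,"y": 0,"z": 0}]'

```text
time: 6.75
eef_pos: [0.5518, -0.1352, 0.1397]
orientation: [-0.0, 0.239, 0.971, -0.0]
contact_force: [-0.0, 0.2, 0.2]
finger_gap: 0.0005
gripper_force: 0.0
```

```bash
python3 - <<'E'
from h import *
shot('wrist','pics/w7.png');shot('scene','pics/s7.png')
s=ctrl.read_state();print(s['eef_pos'],s['contact_force'],s['time'])
p=[.5524,-.1335,.055];print(proj('pics/w7.npz',p),proj('pics/s7.npz',p))
a=cv2.imread('pics/w7.png');b=cv2.imread('pics/s7.png')
cv2.imwrite('pics/c7.png',np.vstack([cv2.resize(a[0:300,100:500],(400,300)),cv2.resize(b[190:340,180:380],(400,300),interpolation=2)]))
E
```

```text
[ 0.55268784 -0.13324257  0.13969257] [ 0.12100723  0.09593971 -0.94310216] 6.85
[318.50960108 240.2910037 ] [214.04380555 260.8404424 ]
```

View pics/c7.png

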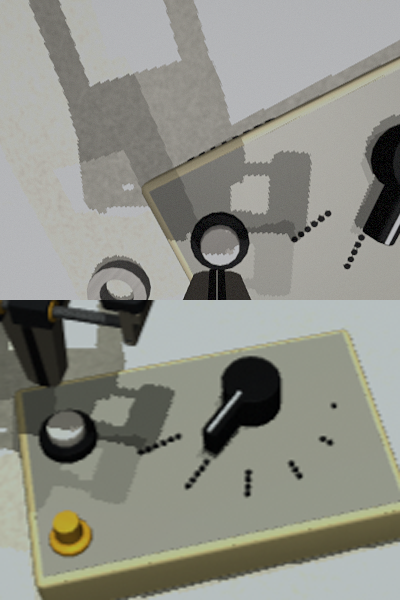

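The lever points at the five dots, and the button (collar at wrist pixel (320,240)) is right under the fingertip. I'll descend.

Emit:
move_arm --moves '[{"turn": 0,"hand": 1,"x": 0,"y": 0,"z": -0.03},{"turn": 0,"hand": 1,"x": 0,"y": 0,"z": -0.025},{"turn": 0,"hand": 1,"x": 0,"y": 0,"z": -0.005},{"turn": 0,"hand": 1,"x": 0,"y": 0,"z": -0.004},{"turn": 0,"hand": 1,"x": 0,"y": 0,"z": 0}]'

```text
time: 7.35
eef_pos: [0.5527, -0.1327, 0.076]
orientation: [-0.0, 0.238, 0.971, 0.0]
contact_force: [-0.6, 1.3, 2.3]
finger_gap: 0.0004
gripper_force: 1.1
```

Emit:
move_arm --moves '[{"turn": 0,"hand": 1,"x": 0,"y": 0,"z": -0.002},{"turn": 0,"hand": 1,"x": 0,"y": 0,"z": -0.002},{"turn": 0,"hand": 1,"x": 0,"y": 0,"z": 0}]'

```text
time: 7.65
eef_pos: [0.5533, -0.1332, 0.0723]
orientation: [0.001, 0.238, 0.971, 0.0]
contact_force: [0.4, 3.2, 3.6]
finger_gap: 0.0005
gripper_force: 2.1
```

Emit:
move_arm --moves '[{"turn": 0,"hand": 1,"x": 0,"y": 0,"z": -0.0015},{"turn": 0,"hand": 1,"x": 0,"y": 0,"z": 0}]'

```text
time: 7.85
eef_pos: [0.5533, -0.1333, 0.0713]
orientation: [0.001, 0.238, 0.971, 0.0]
contact_force: [-2.0, 4.1, 11.6]
finger_gap: 0.0003
gripper_force: 5.8
```

Emit:
move_arm --moves '[{"turn": 0,"hand": 1,"x": 0,"y": 0,"z": -0.0015},{"turn": 0,"hand": 1,"x": 0,"y": 0,"z": 0}]'

```text
time: 8.05
eef_pos: [0.5534, -0.1333, 0.071]
orientation: [0.001, 0.238, 0.971, 0.0]
contact_force: [-6.3, 4.3, 26.6]
finger_gap: 0.0004
gripper_force: 12.9
```

The button is at its hard stop. Releasing.

Emit:
move_arm --moves '[{"turn": 0,"hand": 1,"x": 0,"y": 0,"z": 0.005},{"turn": 0,"hand": 1,"x": 0,"y": 0,"z": 0.01},{"turn": 0,"hand": 1,"x": 0,"y": 0,"z": 0.04},{"turn": 0,"hand": 1,"x": 0,"y": 0,"z": 0.04},{"turn": 0,"hand": 1,"x": 0,"y": 0,"z": 0},{"turn": 0,"hand": 1,"x": 0,"y": 0,"z": 0}]'

```text
time: 8.65
eef_pos: [0.5528, -0.1337, 0.1645]
orientation: [0.001, 0.238, 0.971, -0.0]
contact_force: [-0.7, -0.0, -0.8]
finger_gap: 0.0007
gripper_force: 0.0
```

```bash
python3 - <<'E'
from h import *
shot('scene','pics/s8.png')
a=cv2.imread('pics/s7.png');b=cv2.imread('pics/s8.png')
cv2.imwrite('pics/c8.png',np.vstack([cv2.resize(x[190:340,180:380],(400,300),interpolation=2) for x in (a,b)]))
E
```

```text
(no output)
```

View pics/c8.png

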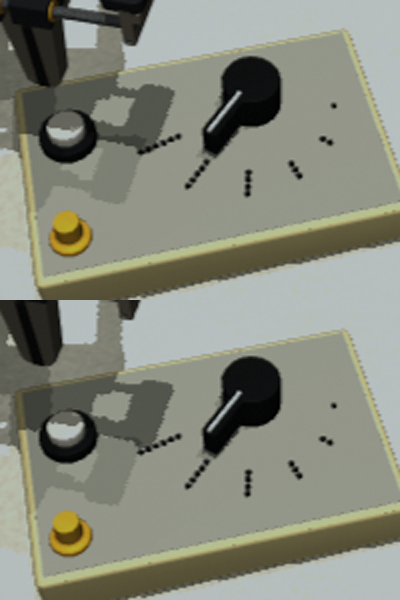

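The before and after views match: the button is up, the lever is at five dots, and the box and bushing haven't moved. Handing in.

```bash
python3 -c "
from station import ctrl
print(ctrl.finish_job())"
```

```text
the job is handed in; nothing more can be done
None
```

I pushed the selector two clicks clockwise, from the third to the fifth position, then pressed the button to its stop and released it. The last picture shows it up again, with the box and bushing unmoved; the job is handed in, and no verdict was returned.

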